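# Empty the pan of broken teapot pieces into the reject bin

## Robot

A 6-joint arm with a two-finger parallel gripper is mounted at the origin on the work surface. World frame = base frame: x ahead of the robot, y to its left, z up, the work surface at z = 0. Lengths are in m, angles in rad, forces in N, time in s.
With the tool pointing down it reaches from about 0.35 to 0.85 m from the base axis. Payload 8.1 kg.
Tool frame: the origin (TCP) lies at the centre of the arm's flange, where the gripper is bolted on; the fingertips stand 186 mm ahead of it and the grasp point (between the pads) lies 167 mm ahead of it; z points along the fingers, y is the direction in which the jaws open and shut (so a half turn about z gives the same grasp; the last joint's range is limited). The gripper opens to 93 mm and grips with 3 to 60 N. Pads are 15 mm wide; open, the fingers measure 128 mm over their backs; the gripper's body (75 mm by 188 mm) begins 65 mm behind the grasp point.
Start: joints at [1.062, 0.13, 1.488, -0, 1.523, -0.085], TCP at [0.247, 0.547, 0.405] pointing down, gripper open.
Joint ranges: [-2.96, 2.96], [-0.89, 2.26], [0.02, 2.5], [-1.34, 4.48], [0, 2.73], [-2.66, 2.66]. Speed limits (rad/s): [2.39, 2.39, 2.79, 3.14, 3.14, 3.14].

## Interface

Orientations are given as a rotation vector (axis times angle).
In Python, from plant import robot, viewer, order gives the robot as it stands.
- The arm moves only by the tool apply_moves, never from a script. Its argument "deltas" is a list of rows, each a list of 3 entries, a list of its own where there are three numbers: the finger opening in mm, from 0 to 93, then the shift along the tool's x, y, z in mm, then the turn about the tool's z in rad. In form: [[grip, [dx, dy, dz], yaw], ...]. A call has 1 to 5 rows; each row shifts and turns the commanded pose from where the row before left it, along the tool's axes as they then stand; what a row does not reach is not made up. A row lasts 1/8 s, in which the tool goes at most 62.5 mm and 10.7 degrees, less where a joint would pass 70% of its speed; a pose out of reach is approached as far as the arm can. A call is refused whole if a number of a shift passes 62.5 or a number of a turn 0.188, either way. A call with a gripper value outside its range is refused whole. The fingers move at their own pace and stop on an object; "grip_force" is the grip in N (left out, the last holds). Time passes only in rows, so rows that do not move let the fingers close. It gives the time, the measured TCP pose, the force and the opening at its end, in the units of the state.
- robot.read_state(): the state, without advancing time (a new reading comes with each control period).
- viewer.read_camera(name): name is "scene" or "top" or "wrist"; returns the picture (400x640x3 uint8, blue, green, red); there is no depth.
- viewer.get_calibration(name): a dict with "fx", "fy", "cx", "cy" (pixels), "R" (3x3) and "t" (3): a world point X has camera coordinates R X + t. Camera axes: x right, y down, z forward; pixel columns grow to the right and rows downward; lengths in m; the calibration is good to about 2 mm. A picture is of the moment at which its call begins: read the wrist's pose just before it. get_calibration takes no time and is no camera call; for the wrist camera it gives the pose at the moment of the call.
- order.close_job(): hands the job in, once; it reports no verdict.
The state is a dict: "t": time; "q": joint angles; "dq": joint speeds; "joint_torque": joint torques, N m; "tool_pos": TCP position; "orientation": TCP orientation; "force": force on the tool from outside, world axes, zero at the start; "wrist_torque": the same for the moment, N m; "opening": finger opening in m.
Only numpy, scipy, OpenCV 4.12 (cv2) and the standard library are available. Lean on these libraries where they do the work, as an engineer would, in place of code of your own. Each camera call takes 0.05 s, during which the arm holds its last target. There are 200 camera calls.

## Task

Carry the steel scrap pan by its overhead bar, with all three broken teapot pieces still in it, and set it down flat and square on the wooden riser with its open lip out over the bin, then let go of it. Next take it by the rod at its back, lift that end so the pieces slide off into the bin, and lower the empty pan flat onto the riser again with its lip still over the bin. Leave the two teapots and the cup where they stand.

Things in the scene. Friction and masses are not known exactly. Their poses are not given: they have to be found in the camera images.
- pan: Loose scrap pan of bare sheet steel, 0.3 to 0.5 kg: floor 170 (x) x 160 (y) x 4 mm, walls 4 mm thick and 40 mm high on the back (-x) and both sides, open at the front (+x). Origin: centre of the underside; x points to the open front, z up. An arch over its middle carries the overhead bar; the back rod stands out behind it. At the start it stands on the table, either left or right of the riser.
- pan_bar (a point): Middle of the overhead carrying bar of the pan: pale wood, square-edged, 14 mm wide along the pan's x, 20 mm high, 152 mm clear length along the pan's y; 115 mm above the pan's underside. Axes as the pan's.
- pan_rod: Round wooden rod of the pan, 12 mm thick, 136 mm long along the pan's y, fixed behind the back wall on two 10 mm arms at y = +-62 mm. Origin: its middle, at pan x = -130 mm, z = 45 mm; the gap between rod and back wall is 39 mm. It can turn between the fingers. Axes as the pan's.
- pan_lip (a point): Middle of the pan's open front edge, at its underside (pan x = +85 mm).
- wall_shard: Loose curved piece of broken clay teapot wall, 80 mm long, 7 mm thick, 38 mm high as it stands. It starts in the front half of the pan. Origin: middle of its underside. 80 g.
- base_shard: Loose round teapot bottom with a jagged stub of wall, 64 mm across, 33 mm high, clay. It starts in the back half of the pan. Origin: middle of its underside. 110 g.
- lid_shard: Loose round clay teapot lid with a knob, 62 mm across, 31 mm high. It starts in the back half of the pan. Origin: middle of its underside. 80 g.
- riser: Fixed wooden riser (low bench): top 150 (x) x 200 (y) mm, 95 mm high. Origin: centre of its underside, on the table; x points to the bin.
- bin: Fixed open reject bin of pale green plastic, 220 (x) x 240 (y) x 75 mm high, walls and floor 5 mm. Origin: centre of its underside, 188 mm from the riser's origin along the riser's x, same axes; its near wall stands 3 mm beyond the riser's far edge.
- teapot_a: Bystander: dark red clay teapot, 86 mm high, 150 mm from spout to handle, on the table at the far left. Origin: centre of its underside.
- teapot_b: Bystander: blackish clay teapot, 77 mm high, 135 mm from spout to handle, on the table at the far right. Origin: centre of its underside.
- cup: Bystander: ochre cup, 72 mm across, 55 mm high, on the table near the robot's base. Origin: centre of its underside.
Not all that is in view belongs to the job. What is shaped like the lid_shard but blue, green or purple is not meant.

How it is judged:
On the way, in this order (a step that is already met when the one before it is completed fails the run):
1. the pan stands level and at rest on the riser, let go, squarely with its lip over the bin's opening, all three pieces still in it (z of pan in the frame of riser between 0.085 and 0.103 m and angle between pan's own z axis and vertical below 0.07 rad and linear speed of pan below 0.03 m/s and x of pan_lip in the frame of bin between -0.105 and -0.035 m and y of pan_lip in the frame of bin between -0.045 and 0.045 m and angle between the x axis of pan and the x axis of bin, either way round below 0.26 rad and contact force between the fingers and pan below 0.1 N and x of wall_shard in the frame of pan between -0.085 and 0.085 m and y of wall_shard in the frame of pan between -0.08 and 0.08 m and z of wall_shard in the frame of pan between -0.01 and 0.06 m and x of base_shard in the frame of pan between -0.085 and 0.085 m and y of base_shard in the frame of pan between -0.08 and 0.08 m and z of base_shard in the frame of pan between -0.01 and 0.06 m and x of lid_shard in the frame of pan between -0.085 and 0.085 m and y of lid_shard in the frame of pan between -0.08 and 0.08 m and z of lid_shard in the frame of pan between -0.01 and 0.06 m), for 0.2 s.
2. the fingers hold the back rod and the pan is tipped by more than 25 degrees (contact force between the fingers and pan_rod above 0.3 N and angle between pan's own z axis and vertical above 0.44 rad), for 0.2 s.
At the end, for the whole second after the job is handed in: All three pieces lie still in the bin (at most 10 mm above its rim). The pan rests level (4 degrees) on the riser, let go, square to the bin within 15 degrees, its lip's middle 5 to 75 mm past the outer face of the bin's near wall and within 45 mm of the bin's middle sideways (x of wall_shard in the frame of bin between -0.108 and 0.108 m and y of wall_shard in the frame of bin between -0.118 and 0.118 m and z of wall_shard in the frame of bin between -0.01 and 0.085 m and linear speed of each of wall_shard, base_shard, lid_shard below 0.05 m/s and x of base_shard in the frame of bin between -0.108 and 0.108 m and y of base_shard in the frame of bin between -0.118 and 0.118 m and z of base_shard in the frame of bin between -0.01 and 0.085 m and x of lid_shard in the frame of bin between -0.108 and 0.108 m and y of lid_shard in the frame of bin between -0.118 and 0.118 m and z of lid_shard in the frame of bin between -0.01 and 0.085 m and z of pan in the frame of riser between 0.085 and 0.103 m and angle between pan's own z axis and vertical below 0.07 rad and linear speed of pan below 0.03 m/s and x of pan_lip in the frame of bin between -0.105 and -0.035 m and y of pan_lip in the frame of bin between -0.045 and 0.045 m and angle between the x axis of pan and the x axis of bin, either way round below 0.26 rad and contact force between the fingers and pan below 0.1 N); the robot touches nothing.
It fails at once if teapot a moved by more than 30 mm (distance of teapot_a from where it was at the start of the episode above 0.03 m).
It fails at once if teapot b moved by more than 30 mm (distance of teapot_b from where it was at the start of the episode above 0.03 m).
It fails at once if cup moved by more than 30 mm (distance of cup from where it was at the start of the episode above 0.03 m).
It also fails if it takes over 72 s, if anything falls off the work surface, if the arm or the gripper's body presses on something with over 40 N, if the wrist force passes 120 N, or if a joint passes its speed limit or range.

## Working session

There is one attempt and no reset: what is moved stays moved. The work goes in short steps, Python scripts to look and compute and a tool call to move; the robot and the scene stay as the last step left them, time stands still between calls to the robot, and variables do not carry over. Pictures are saved under pics/ and viewed, about 8 in all and at most 12, crops included, and the job is handed in when it is done.

Besides the shell and the picture viewer there is one more tool, called after "Call:" by a JSON object that holds its "name" and its "arguments", one argument or row to a line. apply_moves: Moves the arm, as the interface text tells. Its arguments: {"type":"object","properties":{"deltas":{"type":"array"},"grip_force":{"type":"number"}},"required":["deltas"]}

```bash
ls; mkdir -p pics; python3 - <<'E'
from plant import robot, viewer, order
import cv2
print(robot.read_state())
for n in ("top","scene"):
    c=viewer.get_calibration(n); print(n,c)
    cv2.imwrite(f"pics/{n}0.png",viewer.read_camera(n))
E
```

```text
pics
{'t': 0.0, 'q': array([ 1.06163036e+00,  1.31124727e-01,  1.48925259e+00, -2.15654053e-05,
        1.52300969e+00, -8.53856882e-02]), 'dq': array([ 8.44487051e-05,  1.20566611e-03, -1.50803954e-03, -2.99331917e-03,
       -5.14891490e-04, -1.39858291e-03]), 'joint_torque': array([-1.60854594e-03, -5.59819758e+01, -4.91769826e+01,  7.68271554e-02,
        3.49295523e-02, -1.26074683e-04]), 'tool_pos': array([0.24658969, 0.54673597, 0.40372357]), 'orientation': array([-6.60594453e-01, -3.07083690e+00,  2.70441252e-03]), 'force': array([ 0.64916372, -0.18886888,  1.23235317]), 'wrist_torque': array([-0.04417911, -0.01499509, -0.03421495]), 'opening': 0.09281554489704459}
top {'fx': 424.31580812984964, 'fy': 424.31580812984964, 'cx': 329.4132496638682, 'cy': 196.4844215698518, 'R': array([[-0.0058324 , -0.99993784,  0.00950304],
       [-0.99707014,  0.00509032, -0.07632316],
       [ 0.07627004, -0.00992034, -0.99703785]]), 't': array([0.01088464, 0.55337432, 1.44132652])}
scene {'fx': 423.1912286888787, 'fy': 423.1912286888787, 'cx': 317.8368882276717, 'cy': 198.0198533668966, 'R': array([[ 0.57540431,  0.81786126, -0.00358229],
       [ 0.67598659, -0.47804514, -0.56081634],
       [-0.46038245,  0.32027456, -0.82793249]]), 't': array([-0.3093245 , -0.31560168,  1.74799315])}
```

View pics/top0.png

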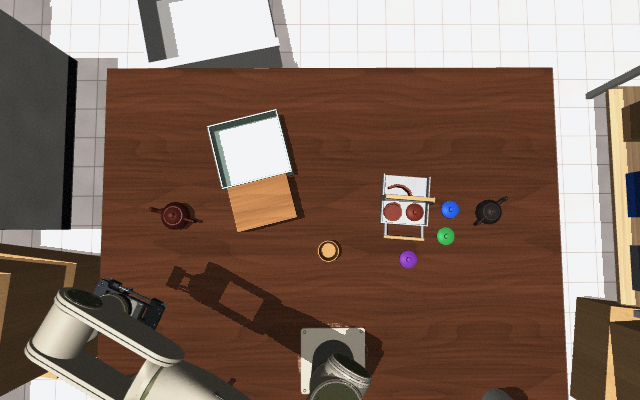

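View pics/scene0.png

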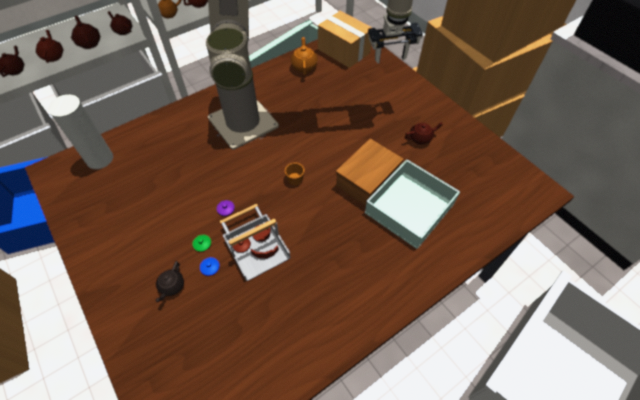

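Top view: the pan is at about (406,205), right of the riser, with its front facing away from the robot, its bar near row 198 and its rod near row 238. The riser is at (262,203) and the bin at (250,148). Next I'll enlarge both regions to pick corners.

```bash
python3 - <<'E'
import cv2,numpy as np
i=cv2.imread("pics/top0.png")
a=cv2.resize(i[165:250,365:465],None,fx=4,fy=4,interpolation=cv2.INTER_CUBIC)
b=cv2.resize(i[100:240,200:305],None,fx=3.5,fy=3.5,interpolation=cv2.INTER_CUBIC)
H=max(a.shape[0],b.shape[0]); o=np.zeros((H,a.shape[1]+b.shape[1],3),np.uint8)
o[:a.shape[0],:a.shape[1]]=a;o[:b.shape[0],a.shape[1]:]=b
print(a.shape,b.shape); cv2.imwrite("pics/crop.png",o)
E
```

```text
(340, 400, 3) (490, 368, 3)
```

View pics/crop.png

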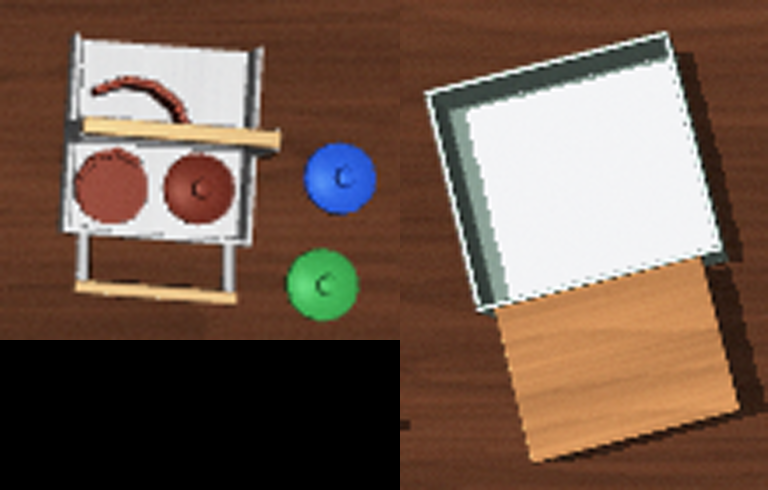

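```bash
cat > h.py <<'E'
import numpy as np,cv2
from plant import robot,viewer,order
from scipy.optimize import least_squares
from scipy.spatial.transform import Rotation as Ro
def proj(X,c):
    p=np.asarray(X)@c['R'].T+c['t']
    return np.c_[c['fx']*p[:,0]/p[:,2]+c['cx'],c['fy']*p[:,1]/p[:,2]+c['cy']]
def place(L,p,z0=0):
    c,s=np.cos(p[2]),np.sin(p[2]); L=np.asarray(L,float)
    return np.c_[p[0]+c*L[:,0]-s*L[:,1],p[1]+s*L[:,0]+c*L[:,1],z0+L[:,2]]
def fit(L,uv,c,p0,z0=0):
    r=least_squares(lambda p:(proj(place(L,p,z0),c)-uv).ravel(),p0)
    return r.x,np.round((proj(place(L,r.x,z0),c)-uv),1)
PAN=[[.085,.08,.04],[.085,-.08,.04],[-.085,.08,.04],[-.085,-.08,.04],[-.13,.068,.051],[-.13,-.068,.051]]
E
python3 - <<'E'
from h import *
c=viewer.get_calibration("top")
print("cam",-c['R'].T@c['t'])
f=lambda a,s,o:(np.array(a)+.5)/s-.5+o
pan=f([(78,36),(262,48),(65,232),(250,244),(76,287),(236,299)],4,np.array([365,165]))
p,r=fit(PAN,pan,c,[.5,-.15,0]);print(p,r.tolist())
# bar from the posed pan, seen vs predicted (top edge centre)
print(f([(84,124),(280,136)],4,np.array([365,165])),proj(place([[0,.08,.125],[0,-.08,.125]],p),c))
o=np.array([200,100])-np.array([400/3.5,0])
rb=f([(530,461),(739,408),(427,93),(667,33),(722,252),(480,312)],3.5,o)
L=[[-.075,.1,.095],[-.075,-.1,.095],[.298,.12,.075],[.298,-.12,.075],[.078,-.12,.075],[.078,.12,.075]]
p,r=fit(L,rb,c,[.5,.2,.2]);print(p,r.tolist())
E
```

```text
cam [0.44188646 0.02236556 1.47918893]
[ 0.54025696 -0.25102212 -0.07975279] [[-0.4, -0.6], [0.2, -0.1], [-0.4, 0.1], [0.4, 0.6], [-0.0, -0.0], [0.3, -0.0]]
[[385.625 195.625]
 [434.625 198.625]] [[385.61591482 195.83962813]
 [435.34613986 199.55006476]]
[0.52981375 0.2300764  0.24350643] [[0.2, 0.9], [0.4, 0.8], [-0.6, -0.7], [0.4, -0.7], [0.4, -0.5], [-0.8, 0.0]]
```

```bash
cat >> h.py <<'E'
PANP=np.array([.5403,-.2510,-.0798]); RIS=np.array([.5298,.2301,.2435])
def go(x,y,z,panyaw,side=None):
    """tool-frame shift (mm) and yaw to bring grasp point to x,y,z with tool y along pan x"""
    s=robot.read_state(); R=Ro.from_rotvec(s['orientation']).as_matrix()
    g=s['tool_pos']+.167*R[:,2]
    d=R.T@(np.array([x,y,z])-g)*1000
    ty=np.arctan2(R[1,1],R[0,1])
    w=-(panyaw-ty); w=(w+np.pi/2)%np.pi-np.pi/2
    print("t",round(s['t'],2),"g",np.round(g,4),"tilt",np.round(R[:2,2],4),"tooly ang",round(ty,3),"q",np.round(s['q'],2),"F",np.round(s['force'],1),"op",round(s['opening'],4))
    print("shift",np.round(d,1),"turn",round(w,3))
E
python3 -c "
from h import *
go(PANP[0],PANP[1],.237,PANP[2])"
```

```text
t 0.1 g [0.2465 0.5465 0.2368] tilt [-0.0008 -0.0015] tooly ang 1.147 q [ 1.06  0.13  1.49 -0.    1.52 -0.09] F [ 0.3 -0.3 -0.4] op 0.0927
shift [-595.8 -606.1    0.7] turn 1.227
```

Call:
{"name": "apply_moves", "arguments": {
  "deltas": [
    [93, [-40, -41, 0], 0],
    [93, [-40, -41, 0], 0],
    [93, [-40, -41, 0], 0],
    [93, [-40, -41, 0], 0],
    [93, [-40, -41, 0], 0]
  ]
}}

```text
t: 0.72
tool_pos: [0.3448, 0.2761, 0.4044]
orientation: [-0.66, -3.071, 0.0]
force: [0.3, 0.2, -0.0]
opening: 0.0933
```

Call:
{"name": "apply_moves", "arguments": {
  "deltas": [
    [93, [-40, -41, 0], 0],
    [93, [-40, -41, 0], 0],
    [93, [-40, -41, 0], 0],
    [93, [-40, -41, 0], 0],
    [93, [-40, -41, 0], 0]
  ]
}}

```text
t: 1.35
tool_pos: [0.4428, 0.0068, 0.4046]
orientation: [0.661, 3.071, 0.0]
force: [0.4, 0.6, -0.2]
opening: 0.0929
```

Call:
{"name": "apply_moves", "arguments": {
  "deltas": [
    [93, [0, 0, 0], 0.175],
    [93, [0, 0, 0], 0.175],
    [93, [0, 0, 0], 0.175],
    [93, [0, 0, 0], 0.175],
    [93, [0, 0, 0], 0.175]
  ]
}}

```text
t: 1.98
tool_pos: [0.4426, 0.0087, 0.4043]
orientation: [-1.907, -2.496, 0.001]
force: [-0.5, -0.3, 0.9]
opening: 0.093
```

Call:
{"name": "apply_moves", "arguments": {
  "deltas": [
    [93, [0, 0, 0], 0.175],
    [93, [0, 0, 0], 0.177],
    [93, [0, 0, 0], 0]
  ]
}}

```text
t: 2.35
tool_pos: [0.4426, 0.0087, 0.4044]
orientation: [-2.307, -2.132, 0.001]
force: [0.3, -0.2, 0.6]
opening: 0.093
```

```bash
python3 -c "
from h import *
go(PANP[0],PANP[1],.237,PANP[2])"
```

```text
t 2.35 g [0.4425 0.0087 0.2374] tilt [-0.0006  0.0001] tooly ang -0.079 q [-0.1  -0.31  1.9  -0.    1.55 -0.02] F [ 0.3 -0.2  0.6] op 0.093
shift [-251.2  118.     0.3] turn 0.001
```

Call:
{"name": "apply_moves", "arguments": {
  "deltas": [
    [93, [-50, 24, 0], 0],
    [93, [-50, 24, 0], 0],
    [93, [-50, 24, 0], 0],
    [93, [-50, 23, 0], 0],
    [93, [-51, 23, 0], 0]
  ]
}}

```text
t: 2.98
tool_pos: [0.5407, -0.2527, 0.4044]
orientation: [-2.303, -2.136, -0.0]
force: [0.5, 0.3, 1.2]
opening: 0.0928
```

Call:
{"name": "apply_moves", "arguments": {
  "deltas": [
    [93, [0, 0, 0], 0],
    [93, [0, 0, 0], 0]
  ]
}}

```text
t: 3.22
tool_pos: [0.5401, -0.2508, 0.4041]
orientation: [-2.305, -2.132, 0.0]
force: [-0.5, 1.0, 0.1]
opening: 0.0932
```

```bash
python3 - <<'E'
from h import *
go(PANP[0],PANP[1],.155,PANP[2])
c=viewer.get_calibration("wrist"); i=viewer.read_camera("wrist")
# overlay predicted bar top edges, walls, rod
for a,b in [((-.007,.076,.125),(-.007,-.076,.125)),((.007,.076,.125),(.007,-.076,.125)),((-.13,.068,.051),(-.13,-.068,.051)),((-.085,.08,.04),(-.085,-.08,.04))]:
    q=proj(place([a,b],PANP),c); print(np.round(q))
    cv2.line(i,*[tuple(int(v) for v in k) for k in q],(0,255,0),1)
cv2.imwrite("pics/w1.png",i)
E
```

```text
t 3.23 g [ 0.5399 -0.2506  0.2371] tilt [-0.0011  0.001 ] tooly ang -0.078 q [-0.52  0.12  1.5   0.    1.52 -0.44] F [-0.5  1.   0.1] op 0.0932
shift [-0.4  0.5 82.1] turn 0.002
[[314. 106.]
 [315. 289.]]
[[333. 106.]
 [331. 289.]]
[[185. 112.]
 [201. 244.]]
[[235.  99.]
 [246. 250.]]
```

View pics/w1.png

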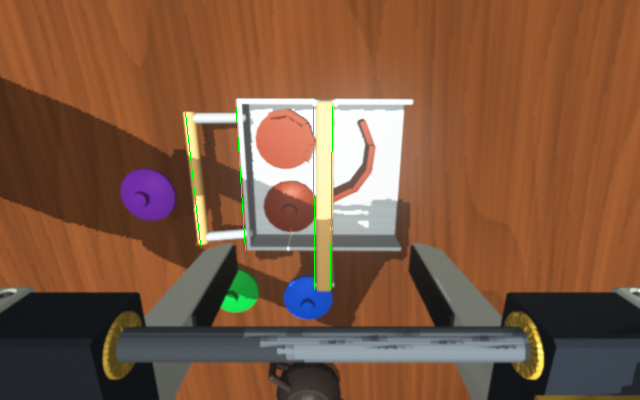

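The wrist view shows the predicted outlines lying on the bar (314–333, 106–289) and the rod within a pixel or so, with all three pieces in the pan. I'll descend and grip the bar.

Call:
{"name": "apply_moves", "arguments": {
  "deltas": [
    [70, [0, 0, 45], 0],
    [60, [0, 0, 45], 0],
    [45, [0, 0, 32], 0],
    [40, [0, 0, 0], 0],
    [40, [0, 0, 0], 0]
  ]
}}

```text
t: 3.9
tool_pos: [0.5409, -0.2504, 0.2848]
orientation: [2.305, 2.131, 0.001]
force: [0.3, 0.1, 0.3]
opening: 0.0478
```

Call:
{"name": "apply_moves", "arguments": {
  "deltas": [
    [10, [0, 0, 0], 0],
    [0, [0, 0, 0], 0],
    [0, [0, 0, 0], 0],
    [0, [0, 0, 0], 0],
    [0, [0, 0, 0], 0]
  ],
  "grip_force": 55
}}

```text
t: 4.53
tool_pos: [0.5407, -0.251, 0.2832]
orientation: [2.308, 2.13, 0.001]
force: [3.3, -0.4, 1.1]
opening: 0.0136
```

```bash
python3 -c "
from h import *
go(PANP[0],PANP[1],.115,PANP[2])"
```

```text
t 4.53 g [ 0.5409 -0.2511  0.1162] tilt [ 0.0014 -0.0005] tooly ang -0.08 q [-0.52  0.21  1.63  0.    1.3  -0.44] F [ 3.3 -0.4  1.1] op 0.0136
shift [ 0.1 -0.6  1.2] turn -0.0
```

Call:
{"name": "apply_moves", "arguments": {
  "deltas": [
    [0, [0, 0, -3], 0],
    [0, [0, 0, -6], 0],
    [0, [0, 0, -10], 0],
    [0, [0, 0, -10], 0],
    [0, [0, 0, -6], 0]
  ]
}}

```text
t: 5.15
tool_pos: [0.5405, -0.251, 0.3191]
orientation: [2.307, 2.13, 0.001]
force: [-0.7, -1.0, -6.6]
opening: 0.0138
```

Call:
{"name": "apply_moves", "arguments": {
  "deltas": [
    [0, [0, 0, -3], 0],
    [0, [0, 0, 0], 0]
  ]
}}

```text
t: 5.4
tool_pos: [0.5403, -0.2509, 0.321]
orientation: [2.308, 2.131, 0.0]
force: [0.3, 0.1, -7.2]
opening: 0.0139
```

```bash
python3 - <<'E'
from h import *
go(PANP[0],PANP[1],.265,PANP[2])
i=viewer.read_camera("scene")
j=viewer.read_camera("wrist")
cv2.imwrite("pics/lift.png",np.hstack([cv2.resize(i[140:300,190:390],(500,400)),j[80:300,150:450]] if 0 else [cv2.resize(i[160:300,190:330],(400,400)),cv2.resize(j[:,120:520],(400,400))]))
E
```

```text
t 5.4 g [ 0.5404 -0.2509  0.154 ] tilt [ 0.0003 -0.0002] tooly ang -0.08 q [-0.52  0.17  1.6   0.    1.37 -0.44] F [ 0.3  0.1 -7.2] op 0.0139
shift [-1.00e-01 -0.00e+00 -1.11e+02] turn -0.0
```

View pics/lift.png

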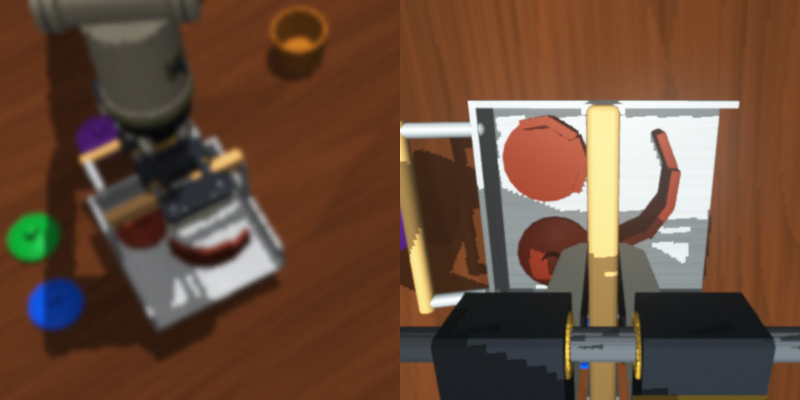

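The pan hangs level and all three pieces are in place, weighing about 7.2 N. I'll lift further and carry it.

Call:
{"name": "apply_moves", "arguments": {
  "deltas": [
    [0, [0, 0, -8], 0],
    [0, [0, 0, -20], 0],
    [0, [0, 0, -30], 0],
    [0, [0, 0, -30], 0],
    [0, [0, 0, -14], 0]
  ]
}}

```text
t: 6.12
tool_pos: [0.5407, -0.2511, 0.4268]
orientation: [2.305, 2.127, 0.002]
force: [-0.6, -0.8, -5.6]
opening: 0.0136
```

Call:
{"name": "apply_moves", "arguments": {
  "deltas": [
    [0, [0, 0, -5], 0],
    [0, [0, 0, 0], -0.04],
    [0, [0, 0, 0], -0.08],
    [0, [0, 0, 0], -0.08],
    [0, [0, 0, 0], -0.08]
  ]
}}

```text
t: 6.75
tool_pos: [0.5401, -0.2508, 0.4261]
orientation: [-1.984, -2.433, 0.001]
force: [0.8, 0.1, -7.0]
opening: 0.0132
```

Call:
{"name": "apply_moves", "arguments": {
  "deltas": [
    [0, [0, 0, 0], -0.043],
    [0, [0, 0, 0], 0]
  ]
}}

```text
t: 7.0
tool_pos: [0.5401, -0.2508, 0.4264]
orientation: [-1.935, -2.472, 0.0]
force: [0.4, 0.4, -6.1]
opening: 0.0135
```

```bash
python3 - <<'E'
from h import *
t=place([[.033,0,0]],RIS)[0]; print(t)
go(t[0],t[1],.262,RIS[2])
E
```

```text
[0.5618265  0.23805633 0.        ]
t 7.0 g [ 0.5397 -0.2506  0.2594] tilt [-0.002   0.0012] tooly ang 0.243 q [-0.52  0.11  1.47  0.    1.56 -0.76] F [ 0.4  0.4 -6.1] op 0.0135
shift [469.1 138.8  -2.1] turn -0.001
```

Call:
{"name": "apply_moves", "arguments": {
  "deltas": [
    [0, [10, 3, 0], 0],
    [0, [20, 6, 0], 0],
    [0, [30, 9, 0], 0],
    [0, [35, 10, 0], 0],
    [0, [35, 10, 0], 0]
  ]
}}

```text
t: 7.62
tool_pos: [0.5456, -0.1131, 0.4278]
orientation: [-1.935, -2.474, -0.001]
force: [-0.2, 0.0, -6.9]
opening: 0.0137
```

Call:
{"name": "apply_moves", "arguments": {
  "deltas": [
    [0, [35, 10, 0], 0],
    [0, [35, 10, 0], 0],
    [0, [35, 11, 0], 0],
    [0, [35, 11, 0], 0],
    [0, [35, 10, 0], 0]
  ]
}}

```text
t: 8.25
tool_pos: [0.5535, 0.0694, 0.4279]
orientation: [-1.935, -2.475, -0.001]
force: [0.6, 0.6, -5.9]
opening: 0.0135
```

Call:
{"name": "apply_moves", "arguments": {
  "deltas": [
    [0, [35, 10, 0], 0],
    [0, [35, 10, 0], 0],
    [0, [30, 9, 0], 0],
    [0, [25, 8, 0], 0],
    [0, [20, 6, 0], 0]
  ]
}}

```text
t: 8.88
tool_pos: [0.5602, 0.2201, 0.4278]
orientation: [-1.934, -2.475, -0.0]
force: [0.4, -0.8, -6.5]
opening: 0.0136
```

Call:
{"name": "apply_moves", "arguments": {
  "deltas": [
    [0, [12, 4, 0], 0],
    [0, [7, 2, 0], 0],
    [0, [0, 0, 0], 0],
    [0, [0, 0, 0], 0]
  ]
}}

```text
t: 9.38
tool_pos: [0.5625, 0.2371, 0.4277]
orientation: [1.937, 2.473, -0.001]
force: [0.4, 0.5, -5.4]
opening: 0.0134
```

```bash
python3 - <<'E'
from h import *
t=place([[.033,0,0]],RIS)[0]
go(t[0],t[1],.211,RIS[2])
i=viewer.read_camera("top"); j=viewer.read_camera("wrist"); c=viewer.get_calibration("top")
o=np.hstack([cv2.resize(i[90:250,180:340],(400,400)),cv2.resize(j[:,120:520],(400,400))])
cv2.imwrite("pics/over.png",o)
E
```

```text
t 9.38 g [0.5625 0.237  0.2607] tilt [-0.0001 -0.0003] tooly ang 0.242 q [ 0.31  0.15  1.43 -0.    1.57  0.07] F [ 0.4  0.5 -5.4] op 0.0134
shift [ 1.2 -0.4 49.7] turn -0.001
```

View pics/over.png

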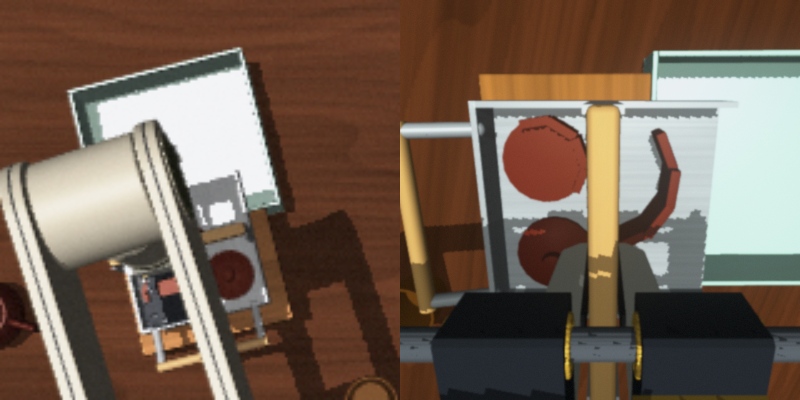

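The pieces are unmoved, and the pan is square over the riser with its lip over the bin. I'll lower it.

Call:
{"name": "apply_moves", "arguments": {
  "deltas": [
    [0, [1, 0, 6], 0],
    [0, [0, 0, 12], 0],
    [0, [0, 0, 12], 0],
    [0, [0, 0, 8], 0],
    [0, [0, 0, 5], 0]
  ]
}}

```text
t: 10.1
tool_pos: [0.5619, 0.2387, 0.3836]
orientation: [-1.935, -2.474, 0.002]
force: [-0.3, 0.7, -6.5]
opening: 0.0135
```

Call:
{"name": "apply_moves", "arguments": {
  "deltas": [
    [0, [0, 0, 2], 0],
    [0, [0, 0, 2], 0],
    [0, [0, 0, 1], 0],
    [0, [0, 0, 1], 0],
    [0, [0, 0, 0], 0]
  ]
}}

```text
t: 10.72
tool_pos: [0.5621, 0.2387, 0.3788]
orientation: [1.936, 2.474, 0.0]
force: [0.1, 0.2, -6.1]
opening: 0.0137
```

```bash
python3 - <<'E'
from h import *
t=place([[.033,0,0]],RIS)[0]
go(t[0],t[1],.211,RIS[2])
E
```

```text
t 10.72 g [0.5622 0.2387 0.2118] tilt [0.0001 0.    ] tooly ang 0.243 q [ 0.32  0.17  1.49 -0.    1.48  0.07] F [ 0.1  0.2 -6.1] op 0.0137
shift [-0.6 -0.5  0.8] turn -0.001
```

Call:
{"name": "apply_moves", "arguments": {
  "deltas": [
    [0, [0, 0, 1], 0],
    [0, [0, 0, 1], 0],
    [0, [0, 0, 0], 0],
    [0, [0, 0, 0], 0]
  ]
}}

```text
t: 11.22
tool_pos: [0.5623, 0.2388, 0.3781]
orientation: [1.935, 2.474, 0.002]
force: [-3.0, -0.5, 5.3]
opening: 0.0136
```

The pan has touched down: the force went from -6 N to +5 N. I'll release it and rise.

Call:
{"name": "apply_moves", "arguments": {
  "deltas": [
    [20, [0, 0, 0], 0],
    [35, [0, 0, 0], 0],
    [50, [0, 0, 0], 0],
    [50, [0, 0, 0], 0],
    [50, [0, 0, 0], 0]
  ]
}}

```text
t: 11.85
tool_pos: [0.5621, 0.2387, 0.3766]
orientation: [-1.936, -2.474, 0.0]
force: [-0.1, 0.1, 0.5]
opening: 0.0492
```

Call:
{"name": "apply_moves", "arguments": {
  "deltas": [
    [50, [0, 0, -10], 0],
    [50, [0, 0, -40], 0],
    [50, [0, 0, -40], 0],
    [50, [0, 0, 0], 0],
    [50, [0, 0, 0], 0]
  ]
}}

```text
t: 12.48
tool_pos: [0.5621, 0.2387, 0.4668]
orientation: [1.936, 2.474, 0.0]
force: [0.1, -0.6, 0.1]
opening: 0.0501
```

```bash
python3 - <<'E'
from h import *
p=np.array([*place([[.033,0,0]],RIS)[0][:2],RIS[2]])
r=place([[-.13,0,.045]],p)[0]; print("rod",r)
go(r[0],r[1],.302,RIS[2])
c=viewer.get_calibration("wrist"); i=viewer.read_camera("wrist")
for a,b in [((-.007,.076,.125),(-.007,-.076,.125)),((.007,.076,.125),(.007,-.076,.125)),((-.13,.068,.051),(-.13,-.068,.051)),((-.085,.08,.04),(-.085,-.08,.04))]:
    q=proj(place([a,b],p,.095),c); print(np.round(q).tolist())
    cv2.line(i,*[tuple(int(v) for v in k) for k in q],(0,255,0),1)
cv2.imwrite("pics/w2.png",i)
E
```

```text
rod [0.43566149 0.20671322 0.045     ]
t 12.47 g [0.5621 0.2387 0.2998] tilt [0.0003 0.0001] tooly ang 0.243 q [ 0.32  0.14  1.36 -0.    1.64  0.07] F [ 0.1 -0.6  0.1] op 0.0501
shift [  -0.7 -130.5   -2.2] turn -0.001
[[311.0, 108.0], [313.0, 312.0]]
[[332.0, 108.0], [331.0, 312.0]]
[[169.0, 115.0], [188.0, 259.0]]
[[225.0, 100.0], [238.0, 264.0]]
```

View pics/w2.png

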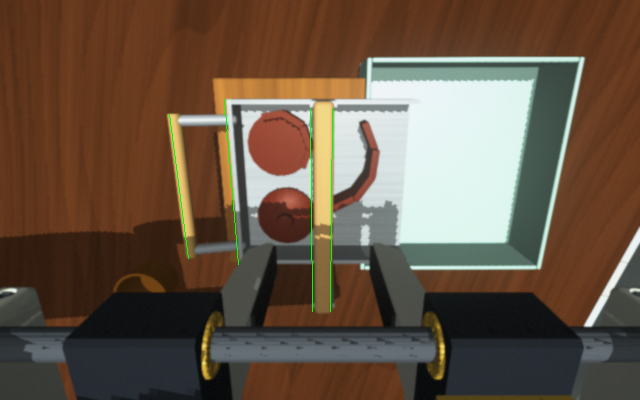

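The overlay matches the pan as released: flat, square, lip over the bin, all pieces inside. Next I'll go to the rod.

Call:
{"name": "apply_moves", "arguments": {
  "deltas": [
    [34, [-1, -40, 0], 0],
    [34, [0, -45, 0], 0],
    [34, [0, -45, 0], 0],
    [34, [0, 0, 0], 0],
    [34, [0, 0, 0], 0]
  ]
}}

```text
t: 13.15
tool_pos: [0.4363, 0.2065, 0.4661]
orientation: [-1.936, -2.474, 0.001]
force: [0.3, -0.1, 0.4]
opening: 0.034
```

Call:
{"name": "apply_moves", "arguments": {
  "deltas": [
    [34, [0, 0, 40], 0],
    [34, [0, 0, 40], 0],
    [34, [0, 0, 0], 0],
    [34, [0, 0, 0], 0]
  ]
}}

```text
t: 13.65
tool_pos: [0.437, 0.2067, 0.3879]
orientation: [1.936, 2.474, 0.001]
force: [0.0, 0.3, -0.6]
opening: 0.0338
```

```bash
python3 - <<'E'
from h import *
go(.4357,.2067,.140,RIS[2])
c=viewer.get_calibration("wrist"); i=viewer.read_camera("wrist")
cv2.imwrite("pics/w3.png",i)
E
```

```text
t 13.65 g [0.4371 0.2067 0.2209] tilt [0.0007 0.0002] tooly ang 0.243 q [ 0.34 -0.18  1.83 -0.    1.5   0.09] F [ 0.   0.3 -0.6] op 0.0338
shift [ 0.3 -1.4 80.9] turn -0.001
```

View pics/w3.png

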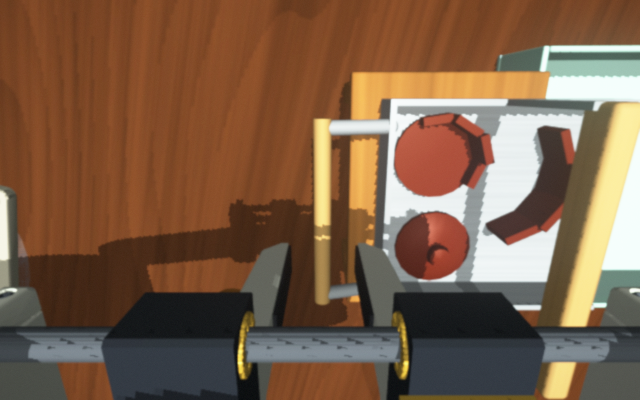

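The rod (column 322) sits midway between the fingertips (290 and 357). I'll descend and grip.

Call:
{"name": "apply_moves", "arguments": {
  "deltas": [
    [34, [0, 0, 30], 0],
    [34, [0, 0, 30], 0],
    [34, [0, 0, 15], 0],
    [34, [0, 0, 6], 0],
    [34, [0, 0, 0], 0]
  ]
}}

```text
t: 14.32
tool_pos: [0.4366, 0.2066, 0.3066]
orientation: [1.935, 2.474, 0.001]
force: [-0.9, -0.1, 0.3]
opening: 0.0339
```

Call:
{"name": "apply_moves", "arguments": {
  "deltas": [
    [20, [0, 0, 0], 0],
    [0, [0, 0, 0], 0],
    [0, [0, 0, 0], 0],
    [0, [0, 0, 0], 0]
  ],
  "grip_force": 25
}}

```text
t: 14.82
tool_pos: [0.4364, 0.2066, 0.3063]
orientation: [1.935, 2.474, 0.001]
force: [-0.7, -0.3, 3.6]
opening: 0.0113
```

```bash
python3 - <<'E'
from h import *
go(.4357,.2067,.140,RIS[2])
# arc: pivot at riser front edge, pan x=.042
for d in range(0,60,5):
    a=np.radians(d); x,z=-.172,.045
    print(d,np.round([(x*np.cos(a)+z*np.sin(a)-x)*1000,(-x*np.sin(a)+z*np.cos(a)-z)*1000],1))
E
```

```text
t 14.82 g [0.4366 0.2066 0.1393] tilt [0.001  0.0004] tooly ang 0.243 q [ 0.34 -0.12  1.92  0.    1.34  0.09] F [-0.7 -0.3  3.6] op 0.0113
shift [ 0.3 -0.8 -0.7] turn -0.0
0 [0. 0.]
5 [ 4.6 14.8]
10 [10.4 29.2]
15 [17.5 43. ]
20 [25.8 56.1]
25 [35.1 68.5]
30 [45.5 80. ]
35 [56.9 90.5]
40 [ 69.2 100. ]
45 [ 82.2 108.4]
50 [ 95.9 115.7]
55 [110.2 121.7]
```

Call:
{"name": "apply_moves", "arguments": {
  "deltas": [
    [0, [0, 4.6, -14.8], 0],
    [0, [0, 5.8, -14.4], 0],
    [0, [0, 7.1, -13.8], 0],
    [0, [0, 8.3, -13.1], 0],
    [0, [0, 0, 0], 0]
  ]
}}

```text
t: 15.45
tool_pos: [0.4623, 0.2129, 0.3635]
orientation: [1.935, 2.473, 0.004]
force: [-0.4, -0.6, -2.6]
opening: 0.0113
```

Call:
{"name": "apply_moves", "arguments": {
  "deltas": [
    [0, [0, 4.5, -6.3], 0],
    [0, [0, 4.8, -6.1], 0],
    [0, [0, 5.1, -5.9], 0],
    [0, [0, 5.3, -5.6], 0],
    [0, [0, 0, 0], 0]
  ]
}}

```text
t: 16.08
tool_pos: [0.4808, 0.2175, 0.3863]
orientation: [1.936, 2.474, 0.001]
force: [-0.1, 1.0, -3.8]
opening: 0.011
```

```bash
python3 - <<'E'
from h import *
go(.4357,.2067,.140,RIS[2])
i=viewer.read_camera("scene");j=viewer.read_camera("wrist")
cv2.imwrite("pics/tip1.png",np.hstack([cv2.resize(i[110:270,320:480],(400,400)),cv2.resize(j[:,240:640],(400,400))]))
E
```

```text
t 16.07 g [0.481  0.2176 0.2193] tilt [0.0009 0.0003] tooly ang 0.243 q [ 0.33 -0.06  1.71 -0.    1.48  0.08] F [-0.1  1.  -3.8] op 0.011
shift [  0.3 -46.6  79.3] turn -0.001
```

View pics/tip1.png

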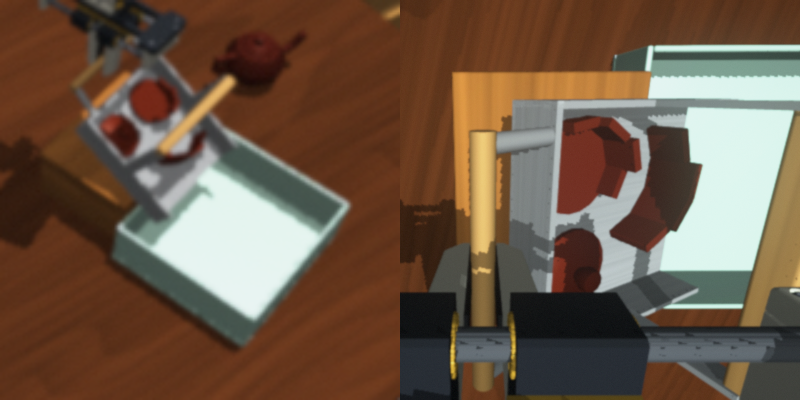

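At about 30° the pan is pivoting on the riser edge and no piece has slid yet. I'll continue to about 45°.

Call:
{"name": "apply_moves", "arguments": {
  "deltas": [
    [0, [0, 5.6, -5.3], 0],
    [0, [0, 5.8, -5.2], 0],
    [0, [0, 6.1, -4.9], 0],
    [0, [0, 6.2, -4.6], 0],
    [0, [0, 0, 0], 0]
  ]
}}

```text
t: 16.8
tool_pos: [0.5039, 0.2232, 0.4063]
orientation: [1.936, 2.474, 0.001]
force: [0.1, 0.2, -2.9]
opening: 0.0111
```

Call:
{"name": "apply_moves", "arguments": {
  "deltas": [
    [0, [0, 6.4, -4.3], 0],
    [0, [0, 6.6, -4.1], 0],
    [0, [0, 0, 0], 0],
    [0, [0, 0, 0], 0],
    [0, [0, 0, 0], 0]
  ]
}}

```text
t: 17.42
tool_pos: [0.5159, 0.2262, 0.4141]
orientation: [1.936, 2.474, 0.0]
force: [0.5, 0.2, -1.8]
opening: 0.0106
```

```bash
cat >> h.py <<'E'
def blobs():
    i=viewer.read_camera("scene"); h=cv2.cvtColor(i,cv2.COLOR_BGR2HSV)
    v=h.copy(); m=(((h[...,0]<9)|(h[...,0]>172))&(h[...,1]>120)&(h[...,2]>35)).astype(np.uint8)
    m[:110]=0;m[280:]=0;m[:,:320]=0;m[:,480:]=0
    n,l,s,c=cv2.connectedComponentsWithStats(m)
    for k in range(1,n):
        if s[k,4]>25: print("blob",np.round(c[k]),s[k,4])
    return i
E
python3 - <<'E'
from h import *
go(.4357,.2067,.140,RIS[2])
i=blobs(); cv2.imwrite("pics/tip2_full.png",i)
i=i;j=viewer.read_camera("wrist")
cv2.imwrite("pics/tip2.png",np.hstack([cv2.resize(i[110:270,320:480],(400,400)),cv2.resize(j[:,240:640],(400,400))]))
E
```

```text
t 17.43 g [0.5159 0.2262 0.2471] tilt [0.0001 0.    ] tooly ang 0.243 q [0.32 0.03 1.58 0.   1.53 0.08] F [ 0.5  0.2 -1.8] op 0.0106
shift [  0.3 -82.6 107.1] turn -0.001
blob [422. 132.] 430
blob [402. 190.] 156
blob [390. 204.] 134
blob [410. 205.] 166
```

View pics/tip2.png

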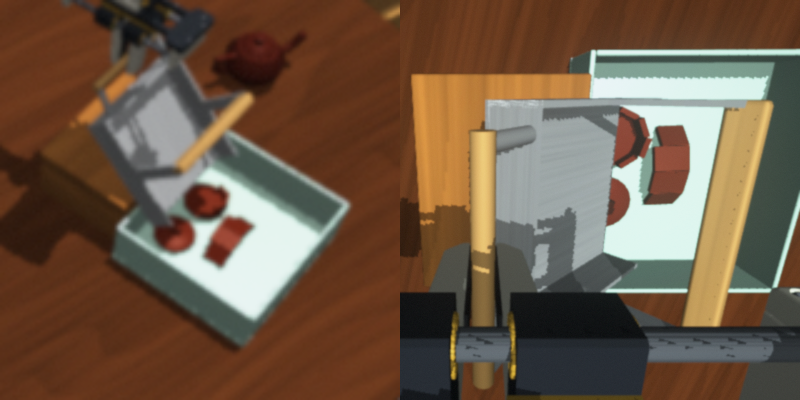

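All three pieces are in the bin and the pan is empty. I'll reverse along the arc.

Call:
{"name": "apply_moves", "arguments": {
  "deltas": [
    [0, [0, -6.6, 4.1], 0],
    [0, [0, -6.4, 4.3], 0],
    [0, [0, -12.3, 9.5], 0],
    [0, [0, -11.4, 10.5], 0],
    [0, [0, -10.4, 11.5], 0]
  ]
}}

```text
t: 18.15
tool_pos: [0.4697, 0.2148, 0.3742]
orientation: [1.935, 2.474, 0.002]
force: [3.1, 0.7, -1.3]
opening: 0.0111
```

Call:
{"name": "apply_moves", "arguments": {
  "deltas": [
    [0, [0, -9.3, 12.4], 0],
    [0, [0, -8.3, 13.1], 0],
    [0, [0, -7.1, 13.8], 0],
    [0, [0, -5.8, 14.4], 0],
    [0, [0, -2.5, 8], 0]
  ]
}}

```text
t: 18.77
tool_pos: [0.4371, 0.2068, 0.3118]
orientation: [-1.934, -2.473, 0.005]
force: [-13.3, -3.4, 18.6]
opening: 0.0111
```

Call:
{"name": "apply_moves", "arguments": {
  "deltas": [
    [0, [0, -1.3, 4], 0],
    [0, [0, -0.6, 2], 0],
    [0, [0, 0, 0], 0],
    [0, [0, 0, 0], 0]
  ]
}}

```text
t: 19.27
tool_pos: [0.4354, 0.2064, 0.3068]
orientation: [-1.934, -2.473, 0.005]
force: [-10.0, -2.2, 12.5]
opening: 0.0113
```

```bash
python3 - <<'E'
from h import *
go(.4366,.2066,.1393,RIS[2])
E
```

```text
t 19.27 g [0.4348 0.2063 0.1398] tilt [-0.0037 -0.0009] tooly ang 0.243 q [ 0.34 -0.12  1.92  0.    1.34  0.09] F [-10.   -2.2  12.5] op 0.0113
shift [-0.1  1.8  0.5] turn -0.0
```

Call:
{"name": "apply_moves", "arguments": {
  "deltas": [
    [0, [0, -0.5, -1], 0],
    [0, [0, 0, 0], 0],
    [0, [0, 0, 0], 0]
  ]
}}

```text
t: 19.65
tool_pos: [0.4356, 0.2065, 0.3077]
orientation: [-1.935, -2.474, 0.002]
force: [-2.9, -0.9, 6.4]
opening: 0.0116
```

```bash
python3 - <<'E'
from h import *
go(.4366,.2066,.1393,RIS[2])
i=blobs();j=viewer.read_camera("wrist")
cv2.imwrite("pics/flat.png",np.hstack([cv2.resize(i[110:270,320:480],(400,400)),cv2.resize(j[:,240:640],(400,400))]))
E
```

```text
t 19.65 g [0.4353 0.2064 0.1407] tilt [-0.0014 -0.0002] tooly ang 0.243 q [ 0.34 -0.12  1.92  0.    1.34  0.09] F [-2.9 -0.9  6.4] op 0.0116
shift [-0.1  1.3  1.4] turn -0.0
blob [422. 132.] 417
blob [402. 190.] 160
blob [389. 203.] 154
blob [410. 205.] 165
```

View pics/flat.png

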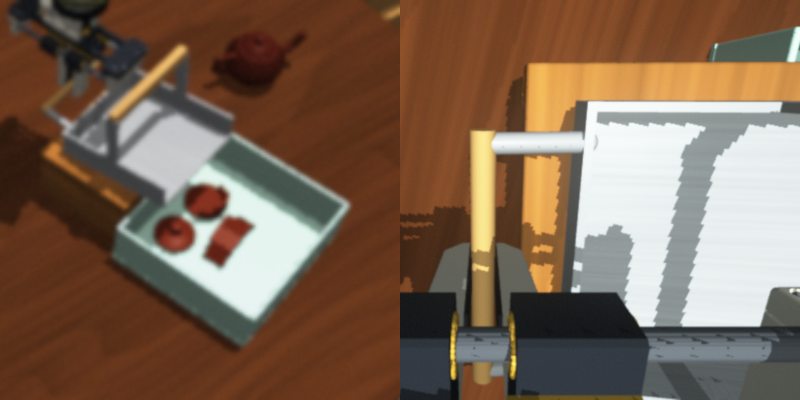

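The pan looks flat again. I'll relieve the remaining load and let go, opening only to 34 mm so the back wall stays clear.

Call:
{"name": "apply_moves", "arguments": {
  "deltas": [
    [0, [0, -0.3, -0.7], 0],
    [4, [0, 0, 0], 0],
    [14, [0, 0, 0], 0],
    [25, [0, 0, 0], 0],
    [34, [0, 0, 0], 0]
  ],
  "grip_force": 10
}}

```text
t: 20.38
tool_pos: [0.4353, 0.2062, 0.3078]
orientation: [-1.936, -2.474, 0.002]
force: [-0.6, -0.3, -0.3]
opening: 0.0293
```

Call:
{"name": "apply_moves", "arguments": {
  "deltas": [
    [34, [0, 0, 0], 0],
    [34, [0, 0, -10], 0],
    [34, [0, 0, -35], 0],
    [34, [0, 0, -45], 0],
    [34, [0, 0, -45], 0]
  ]
}}

```text
t: 21.0
tool_pos: [0.4353, 0.2062, 0.4451]
orientation: [1.936, 2.474, -0.0]
force: [0.3, 0.7, 0.4]
opening: 0.0343
```

Call:
{"name": "apply_moves", "arguments": {
  "deltas": [
    [34, [0, 0, -25], 0],
    [34, [0, -40, 0], 0],
    [34, [0, -10, 0], 0],
    [34, [0, 0, 0], 0]
  ]
}}

```text
t: 21.5
tool_pos: [0.3868, 0.1943, 0.4687]
orientation: [1.935, 2.474, 0.001]
force: [0.2, -0.3, -0.2]
opening: 0.0338
```

```bash
python3 - <<'E'
from h import *
go(.4366,.2066,.3,RIS[2])
i=viewer.read_camera("top"); c=viewer.get_calibration("top")
p=np.array([*place([[.033,0,0]],RIS)[0][:2],RIS[2]])
blobs()
j=viewer.read_camera("wrist"); w=viewer.get_calibration("wrist"); cv2.imwrite("pics/endtop.png",i)
for im,cc in((i,c),(j,w)):
  for a,b in [((.085,.08,.04),(.085,-.08,.04)),((-.085,.08,.04),(-.085,-.08,.04)),((-.13,.068,.051),(-.13,-.068,.051)),((0,.076,.125),(0,-.076,.125))]:
    q=proj(place([a,b],p,.095),cc)
    if cc is w: cv2.line(im,*[tuple(int(round(v)) for v in k) for k in q],(0,255,0),1)
cv2.imwrite("pics/end.png",np.hstack([cv2.resize(i[100:240,200:310],(314,400),interpolation=cv2.INTER_CUBIC),j[:,160:640]]))
E
```

```text
t 21.5 g [0.387  0.1943 0.3017] tilt [0.0011 0.0003] tooly ang 0.243 q [ 0.35 -0.35  1.82 -0.    1.67  0.1 ] F [ 0.2 -0.3 -0.2] op 0.0338
shift [-0.  51.1  1.8] turn -0.0
blob [422. 132.] 417
blob [402. 190.] 154
blob [389. 203.] 153
blob [410. 205.] 166
```

View pics/end.png

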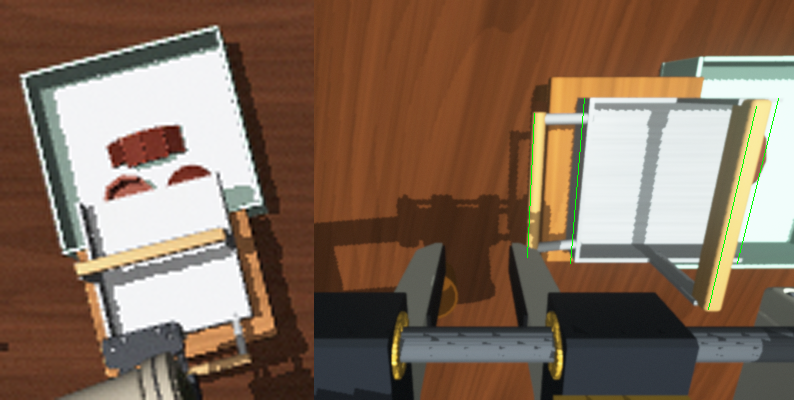

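The pan is flat and square, and the placed-pose outline still fits it. The lip is over the bin, the three pieces lie in the bin, and the gripper is clear. I'm handing the job in.

```bash
python3 -c "
from h import *
print(order.close_job())"
```

```text
the job is handed in; nothing more can be done
None
```

The job is handed in at about 21.5 s of the allowed 72 s. `close_job()` gives no verdict, so the result below is from my own checks.

**What I did**
- I carried the pan by its overhead bar with all three pieces in it, set it down square on the riser and let go. The wrist view then showed it within a few millimetres of where I aimed, which puts the lip about 40 mm past the near wall of the bin.
- I then took it by the back rod and tipped it about the riser edge to roughly 45°. All three pieces slid off into the bin. I lowered the pan, released it and backed away.

**Last checks**
- **Pieces:** the scene camera shows all three in the bin, hardly moved from where they landed. The top view agrees, though the bottom and lid pieces are partly hidden under the lip.
- **Pan:** it lies empty and flat, and the outline of its first placing still fits it to within a few millimetres.
- **Robot:** the gripper is clear of everything, with the force near zero.
- **Bystanders:** teapot a is unmoved in the scene view. I did not measure teapot b or the cup at the end, but the arm never went down near them.

**One irregularity:** on lowering, the rod was pressed down with about 12–19 N because the pan touched down slightly early. I raised the tool about 1.7 mm to ease it off before letting go, and saw no lasting shift. I judged levelness from the pictures, not by a separate tilt measurement.

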